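Click the photometer's filter lever to its third stop

ROBOT

A 6-joint arm with a two-finger parallel gripper is mounted at the origin on the work surface. World frame = base frame: x ahead of the robot, y to its left, z up, the work surface at z = 0. Lengths are in m, angles in degrees, forces in N, time in s.
With the tool pointing down it reaches from about 0.375 to 0.75 m from the base axis. Payload 9 kg.
Tool frame: the origin (TCP) lies where the fingers leave the gripper's body, on its centre line; the fingertips stand 73 mm ahead of it and the grasp point (between the pads) lies 54 mm ahead of it (robot.tip_reach is the distance from the TCP to the fingertips, in m); z points along the fingers, y is the direction in which the jaws open and shut (so a half turn about z gives the same grasp; the last joint's range is limited). The gripper opens to 85 mm and grips with 20 to 120 N. Pads are 22 mm wide; open, the fingers measure 114 mm over their backs; the gripper's body (76 mm by 85 mm) begins 54 mm behind the grasp point. The pads swing forward as they close: fully open they stand 13 mm farther back than shut.
Start: joints at [64.647, 5.964, 5.575, 89.605, 0, 77.527], TCP at [0.134, 0.585, 0.304] pointing down, gripper open.
Joint ranges: [-171.21, 171.21], [-48.23, 106.86], [-62.78, 66.21], [-105.2, 120.99], [-86.42, 89.51], [-180, 180]. Speed limits (degrees/s): [127.2, 127.2, 147.25, 180, 180, 180].

INTERFACE

Orientations are given as [roll, pitch, yaw] about the fixed x, y, z axes, in that order (R = Rz(yaw) Ry(pitch) Rx(roll)).
In Python, from plant import robot gives the robot as it stands. Calls block until the motion is done:
- robot.move_pose(position, orientation): joint-space move of the TCP to a pose.
- robot.line_to(position, vel=0.15, rotation=None, guard=None): straight line of the TCP; rotation=None keeps the orientation; vel is the mean speed in m/s. With guard (N) it stops when the force on the tool has changed by that much, and returns True; else False.
- robot.goto_joints(angles): joint-space move.
- robot.set_gripper(opening): finger opening in m; the grip force is fixed at half the most; returns when the fingers have stopped.
- robot.pause(seconds).
- robot.ik(position, orientation): joint angles nearest the present ones, or None.
- robot.observe(): the state.
- robot.grab_frame(name): name is "scene" or "top"; returns the picture (420x560x3 uint8, blue, green, red); there is no depth.
- robot.get_calibration(name): a dict with "vertical_fov" (degrees; the focal length in pixels is half the picture's height over the tangent of half this angle, whatever the lens; pixels are square), "cx", "cy" (the principal point, pixels), "k1" (the pictures are not rectified: a ray, as slopes to the right and down, at radius r is drawn at 1 + k1 r^2 times it, then the intrinsics apply), "rvec" (rotation vector, rad) and "tvec" (3), from world to camera coordinates, as OpenCV has them. Camera axes: x right, y down, z forward; pixel columns grow to the right and rows downward; lengths in m; the calibration is good to about 2 mm. A picture is of the moment at which its call begins. get_calibration takes no time and is no camera call.
A pose or a line that the arm cannot do raises robot.IKError and nothing moves.
- robot.job_done(): hands the job in, once; it reports no verdict.
The state is a dict: "time": time; "q": joint angles; "qvel": joint speeds; "joint_torque": joint torques, N m; "tool_pos": TCP position; "tcp_rot": TCP orientation; "ft_force": force on the tool from outside, world axes, zero at the start; "torque": the same for the moment, N m; "gripper_width": finger opening in m.
Only numpy, scipy, OpenCV 4.12 (cv2) and the standard library are available. Lean on these libraries where they do the work, as an engineer would, in place of code of your own. Each camera call takes 0.05 s, during which the arm holds its last target.

TASK

Bring the third filter of the bench photometer into its beam: push the small black lever on top of the case along its slot with a fingertip against its tall back face, count the clicks, and leave it resting in the third click stop without ever running past that stop. Only push the lever from behind, never pinch it or touch its stepped front part, and leave the vial, tube rack, beaker and bottle where they stand.

Things in the scene. Friction and masses are not known exactly. Their poses are not given: they have to be found in the camera images.
- photometer: Fixed bench photometer: white flat-topped case 85 mm high, x -75 to +95 mm, y -120 to +120 mm about its origin (at bench height); a grey ledge with keys, 40 mm high, on its -x side. The slot runs along x = -30 mm of the top, parallel to this y axis. Black sample collar (40 mm diameter, 8 mm high) on the top at (55, -60) mm. The lever starts near the slot's -y end and is pushed to +y.
- filter_lever (a joint): Lever travel in m along the photometer's +y, 0 to 0.130; at 0 its foot is at (-30, -70, 85) mm in the photometer's frame. It starts at 0 to 0.016 on a smooth run (drag under 1 N). Then come five click stops 18 mm apart; the third lies at 0.073 to 0.089, different in each run: count the clicks. Two more stops follow it.
- lever_foot (a point): The lever's foot on the case's top, 7 mm ahead (+y) of its back face; axes as the photometer's. Feel: climbing out of a stop, or off the smooth run, takes about 6 to 8 N; the force fades over 9 mm to the crest midway between stops; just past it the lever snaps ahead by itself, off the fingertip, into the next stop and centres there.
- lever_back (a point): Middle of the lever's tall flat back face, the face to push; its outward direction is the photometer's -y. The face is 34 mm wide (along the photometer's x) and reaches from 1 to 32 mm above the case's top face; this point is 16.5 mm above it. The back part is 6 mm thick.
- lever_front: The lever's stepped front part, which moves with the lever and must not be touched: 34 mm wide, from 1 mm behind the foot to 7 mm ahead of it 27 mm high, then to 16 mm ahead of it a step 12 mm high. Origin at the lever's foot.
- click_strip: Ridged strip hidden inside the case, not visible and not reachable; it makes the clicks. Its axes are the photometer's, its origin lies below the slot at the third stop: the lever's foot at y = 0 in this frame is in the third stop, y = -36 and -18 mm are the first and second, +18 and +36 mm the fourth and fifth; crests lie half-way between, the first crest at -45 mm.
- vial: Loose capped glass vial, 26 mm diameter, 45 mm high, standing on the case's top. Origin at the centre of its underside. Not to be moved.
- amber_bottle: Loose amber bottle with a blue cap, 66 mm diameter, 150 mm high, standing beside the case on its +y side. Origin at the centre of its underside. Not to be moved.
- beaker: Loose open glass beaker, 64 mm diameter, 85 mm high, on the case's +y side. Origin at the centre of its underside. Not to be moved.
- tube_rack: Loose blue rack of small capped tubes, 120 by 60 mm, 46 mm high to the tube caps, beside the case on its -y side. Origin at the centre of its underside. Not to be moved.

How it is judged (in metres and radians):
On the way, in this order (a step that is already met when the one before it is completed fails the run):
1. the lever has clicked into the first stop (y of lever_foot in the frame of click_strip above -0.04 m), for 0.02 s.
2. then into the second stop (y of lever_foot in the frame of click_strip above -0.022 m), for 0.02 s.
3. then it rests in the third stop (y of lever_foot in the frame of click_strip between -0.004 and 0.004 m), for 0.3 s.
At the end, for the whole second after the job is handed in: The lever rests in its third click stop, within 4 mm, and the vial, rack, beaker and bottle stand within 15 mm of where they began (all of step 3 and velocity of joint filter_lever between -0.005 and 0.005 m/s and distance of each of amber_bottle, beaker, tube_rack, vial from where it was at the start of the episode below 0.015 m); the robot touches nothing.
It fails at once if the lever runs past the third stop (over the next crest, 11 mm beyond the stop) (y of lever_foot in the frame of click_strip above 0.011 m).
It fails at once if the lever is pinched, or its front part touched, with more than 1 N (contact force between the fingers and lever_front above 1 N).
It fails at once if the vial, tube rack, beaker or bottle is moved by more than 15 mm, or lifted (distance of any of amber_bottle, beaker, tube_rack, vial from where it was at the start of the episode above 0.015 m).
It also fails if it takes over 64 s, if anything falls off the work surface, if the arm or the gripper's body presses on something with over 40 N, if the wrist force passes 120 N, or if a joint passes its speed limit or range.

## Working session

There is one attempt and no reset: what is moved stays moved. The work goes in short steps, each a Python script; the robot and the scene stay as the last script left them, time stands still between calls to the robot, and variables do not carry over. Pictures are saved under pics/ and viewed, and the job is handed in when it is done.

```bash
ls; mkdir -p pics
python3 - <<'E'
from plant import robot
import cv2
for n in("scene","top"):
    cv2.imwrite(f"pics/{n}0.png",robot.grab_frame(n)); print(robot.get_calibration(n))
print(robot.observe())
E
```

```text
pics
{'vertical_fov': 46.18681553483375, 'cx': 271.4739567010005, 'cy': 209.10058084258196, 'k1': -0.009024905905690517, 'rvec': array([ 0.98921352,  2.59779911, -0.8608081 ]), 'tvec': array([ 0.39987349, -0.27928872,  1.29810813])}
{'vertical_fov': 45.68371722235656, 'cx': 281.44460816243856, 'cy': 200.58506890872468, 'k1': -0.06058174191397162, 'rvec': array([ 2.09316743, -2.12170101,  0.22960496]), 'tvec': array([0.06524979, 0.59673938, 1.01665107])}
{'time': 0.1, 'q': array([ 6.46472192e+01,  5.99537256e+00,  5.53244481e+00,  8.96033707e+01,
       -8.30821011e-04,  7.75262574e+01]), 'qvel': array([ 0.00974819, -0.06126676,  0.09624218, -0.06414028, -0.02866768,
        0.04906297]), 'joint_torque': array([ 6.55721829e-03, -5.58209360e+01,  5.04718566e+01,  1.32139254e-02,
       -2.35348207e-04,  2.86222587e-05]), 'tool_pos': array([0.13364663, 0.58472004, 0.30320716]), 'tcp_rot': array([-1.79935087e+02, -1.35087233e-02,  1.67120955e+02]), 'ft_force': array([-0.04589943,  0.29081411, -0.32471179]), 'torque': array([-0.04059402, -0.02736739,  0.01704459]), 'gripper_width': 0.08518843938484956}
```

View pics/scene0.png

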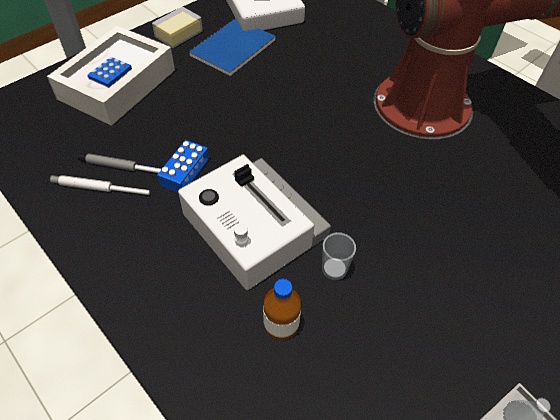

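View pics/top0.png

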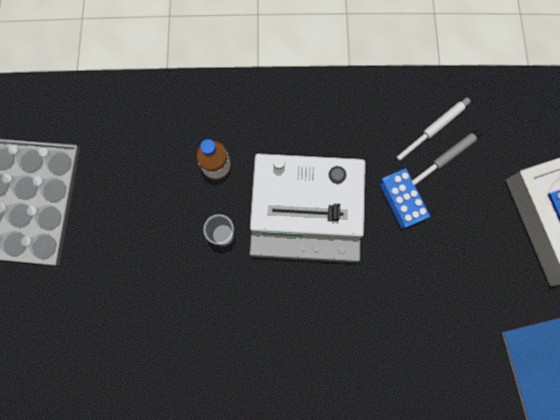

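The scene view shows the white case around (250,215), the lever at (243,175), the collar at (208,197), the vial at (241,235), the rack at (183,165), the beaker at (338,255) and the bottle at (283,310). In the top view the case spans (252–366, 155–238), the lever is at (335,212), the collar at (337,175), and the vial at (279,168).

```bash
cat > h.py <<'E'
import numpy as np, cv2
from plant import robot
def cam(n):
    c=robot.get_calibration(n); f=210/np.tan(np.radians(c['vertical_fov']/2))
    R=cv2.Rodrigues(np.array(c['rvec']))[0]; return c,f,R,np.array(c['tvec'])
def cast(n,uv,z):
    c,f,R,t=cam(n); K=np.array([[f,0,c['cx']],[0,f,c['cy']],[0,0,1.]])
    s=cv2.undistortPoints(np.array(uv,float).reshape(-1,1,2),K,np.array([c['k1'],0,0,0.])).reshape(-1,2)
    d=np.c_[s,np.ones(len(s))]@R; o=-R.T@t
    return o+d*((z-o[2])/d[:,2:3])
def proj(n,P):
    c,f,R,t=cam(n); K=np.array([[f,0,c['cx']],[0,f,c['cy']],[0,0,1.]])
    return cv2.projectPoints(np.array(P,float).reshape(-1,1,3),np.array(c['rvec']),np.array(t),K,np.array([c['k1'],0,0,0.]))[0].reshape(-1,2)
E
python3 - <<'E'
from h import *
for n in("scene","top"):
    im=cv2.imread(f"pics/{n}0.png"); c,f,R,t=cam(n); print(n,"campos",-R.T@t)
    x0,y0,x1,y1=((170,145,335,295) if n=="scene" else (240,145,375,265))
    cv2.imwrite(f"pics/{n}_crop.png",cv2.resize(im[y0:y1,x0:x1],None,fx=4.5,fy=4 if 0 else 4.5,interpolation=cv2.INTER_CUBIC)[:600*2] if n=="top" else cv2.resize(im[y0:y1,x0:x1],None,fx=4,fy=4,interpolation=cv2.INTER_CUBIC))
    g=im.min(2); 
    if n=="top":
        print(g[150:265:4,300]); 
        m=(g>205).astype(np.uint8)*255
        m[:100]=0
        cs=cv2.findContours(m,0,2)[0]; k=max([q for q in cs if 230<q[:,0,0].mean()<380],key=cv2.contourArea)
        k=cv2.convexHull(k); ap=cv2.approxPolyDP(k,6,True).reshape(-1,2); print(ap, cast(n,ap,.085))
print(cast("top",[[335,212],[337,175],[279,168]],.1))
E
```

```text
scene campos [0.96986796 0.4759285  0.86938708]
top campos [0.36542923 0.05948915 1.12109649]
[ 38  25 218 217 216 209 208 210 216 219 218 216 218 219 205 108 163 219
 219 218 217  75 120 165 171 164 169  82  34]
[[256 156]
 [363 161]
 [361 234]
 [252 228]] [[ 0.69302851  0.11113521  0.085     ]
 [ 0.67865679 -0.12091471  0.085     ]
 [ 0.51900353 -0.10891025  0.085     ]
 [ 0.53494507  0.11992939  0.085     ]]
[[ 0.56391555 -0.05423557  0.1       ]
 [ 0.64383266 -0.06142347  0.1       ]
 [ 0.66090364  0.0614886   0.1       ]]
```

```bash
python3 -c "
import cv2
for n in ('scene','top'): print(cv2.imread(f'pics/{n}_crop.png').shape)"
```

```text
(600, 660, 3)
(540, 608, 3)
```

View pics/scene_crop.png

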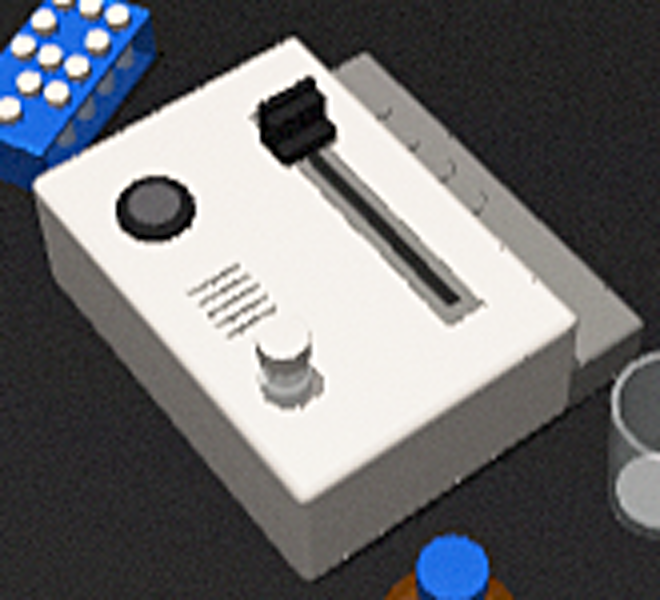

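View pics/top_crop.png

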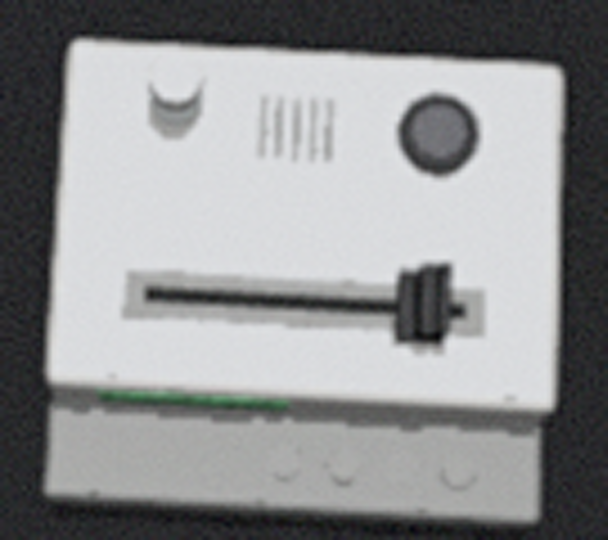

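Run:
```python
from h import *
im=cv2.imread("pics/top0.png"); g=im.min(2).astype(float)
def cross(prof,th):  # first crossing
    i=np.where((prof[:-1]-th)*(prof[1:]-th)<0)[0][0]; return i+(th-prof[i])/(prof[i+1]-prof[i])
top=[[u,148+cross(g[148:170,u],125)] for u in range(262,357,3)]
bot=[[u,240-cross(g[221:241,u][::-1],150)] for u in range(262,357,3) ]
# bottom: scan up from gap: find row where white->dark
bot=[]
for u in range(262,357,3):
    p=g[221:250,u]; bot.append([u,221+cross(p,190)])
lef=[[245+cross(g[v,245:262],125),v] for v in range(165,222,3)]
rig=[[357+cross(g[v,357:375],125),v] for v in range(168,228,3)]
L=[]
for s in(top,bot,lef,rig):
    w=cast("top",s,.085)[:,:2].astype(np.float32)
    vx,vy,x,y=cv2.fitLine(w,cv2.DIST_HUBER,0,.0005,.0005).ravel(); L.append((vx,vy,x,y))
    print(x,y,np.degrees(np.arctan2(vy,vx)))
cor=[]
for a in(0,1):
    for b in(2,3):
        A=np.array([[L[a][0],-L[b][0]],[L[a][1],-L[b][1]]]);r=np.linalg.solve(A,[L[b][2]-L[a][2],L[b][3]-L[a][3]])
        cor.append([L[a][2]+r[0]*L[a][0],L[a][3]+r[0]*L[a][1]])
cor=np.array(cor);print(cor, np.linalg.norm(cor[0]-cor[1]),np.linalg.norm(cor[0]-cor[2]))
M=np.array([[95,120],[95,-120],[-75,120],[-75,-120]])/1000.
from scipy.spatial.transform import Rotation as Ro
mc=cor.mean(0);mm=M.mean(0);H=(M-mm).T@(cor-mc);th=np.arctan2(H[0,1]-H[1,0],H[0,0]+H[1,1])
Rm=np.array([[np.cos(th),-np.sin(th)],[np.sin(th),np.cos(th)]]);o=mc-Rm@mm
print("yaw",np.degrees(th),"o",o)
inv=lambda w:((w[:,:2]-o)@Rm)*1000
# lever: black on white in both views
for n,(x0,y0,x1,y1) in dict(top=(240,145,375,265),scene=(170,145,335,295)).items():
    b=cv2.imread(f"pics/{n}0.png").max(2)
sc=lambda n,P:np.array(P)/(4.5 if n=="top" else 4)+np.array([240,145] if n=="top" else [170,145])-.4
print("back edge top view",inv(cast("top",sc("top",[[451,265],[441,340]]),.117)))
print("slot ends",inv(cast("top",sc("top",[[145,293],[465,312]]),.085)))
print("collar",inv(cast("top",sc("top",[[438,133]]),.093)))
print("scene: back edge top",inv(cast("scene",sc("scene",[[259,120],[312,77]]),.117)),"collar",inv(cast("scene",sc("scene",[[156,207]]),.093)))
print("scene corners",inv(cast("scene",sc("scene",[[294,37],[578,322],[305,503],[34,183]]),.085)))
print("vial top",inv(cast("top",sc("top",[[176,95]]),.13)), robot.tip_reach)
np.save("ph.npy",[o[0],o[1],th])
yaw=np.degrees(th)
for rz in(90,-90): 
    p=Rm@np.array([-.03,-.1])+o
    print(rz,robot.ik([p[0],p[1],.2],[180,0,yaw+rz]))
```

```text
Traceback (most recent call last):
IndexError: index 0 is out of bounds for axis 0 with size 0
```

```bash
cat > fit.py <<'E'
from h import *
im=cv2.imread("pics/top0.png"); g=im.min(2).astype(float)
def cross(prof,th):
    i=np.where((prof[:-1]-th)*(prof[1:]-th)<0)[0][0]; return i+(th-prof[i])/(prof[i+1]-prof[i])
top=[[u,148+cross(g[148:170,u],125.5)] for u in range(262,357,3)]
bot=[[u,222+cross(g[222:250,u],150.5)] for u in range(262,357,3)]
lef=[[242+cross(g[v,242:262],125.5),v] for v in range(165,222,3)]
rig=[[355+cross(g[v,355:375],125.5),v] for v in range(168,228,3)]
L=[]
for s in(top,bot,lef,rig):
    w=cast("top",s,.085)[:,:2].astype(np.float32)
    vx,vy,x,y=cv2.fitLine(w,cv2.DIST_HUBER,0,.0005,.0005).ravel(); L.append((vx,vy,x,y))
    print(x,y,np.degrees(np.arctan2(vy,vx)))
cor=[]
for a in(0,1):
    for b in(2,3):
        A=np.array([[L[a][0],-L[b][0]],[L[a][1],-L[b][1]]]);r=np.linalg.solve(A,[L[b][2]-L[a][2],L[b][3]-L[a][3]])
        cor.append([L[a][2]+r[0]*L[a][0],L[a][3]+r[0]*L[a][1]])
cor=np.array(cor);print(cor, np.linalg.norm(cor[0]-cor[1]),np.linalg.norm(cor[0]-cor[2]))
M=np.array([[95,120],[95,-120],[-75,120],[-75,-120]])/1000.
mc=cor.mean(0);mm=M.mean(0);H=(M-mm).T@(cor-mc);th=np.arctan2(H[0,1]-H[1,0],H[0,0]+H[1,1])
Rm=np.array([[np.cos(th),-np.sin(th)],[np.sin(th),np.cos(th)]]);o=mc-Rm@mm
print("yaw",np.degrees(th),"o",o)
inv=lambda w:((w[:,:2]-o)@Rm)*1000
sc=lambda n,P:np.array(P)/(4.5 if n=="top" else 4)+np.array([240,145] if n=="top" else [170,145])-.4
print("back edge top view",inv(cast("top",sc("top",[[451,265],[441,340]]),.117)))
print("slot ends",inv(cast("top",sc("top",[[145,293],[465,312]]),.085)))
print("collar",inv(cast("top",sc("top",[[438,133]]),.093)))
print("scene: back edge top",inv(cast("scene",sc("scene",[[259,120],[312,77]]),.117)),"collar",inv(cast("scene",sc("scene",[[156,207]]),.093)))
print("scene corners",inv(cast("scene",sc("scene",[[294,37],[578,322],[305,503],[34,183]]),.085)))
print("vial top",inv(cast("top",sc("top",[[176,95]]),.13)), robot.tip_reach)
np.save("ph.npy",[o[0],o[1],th])
yaw=np.degrees(th)
for rz in(90,-90):
    p=Rm@np.array([-.03,-.1])+o
    print(rz,p,robot.ik([p[0],p[1],.2],[180,0,yaw+rz]))
E
python3 fit.py
```

```text
0.6917355 -0.0009132493 86.11925
0.5243438 0.022761172 86.063194
0.6208686 0.11913481 -4.0093718
0.6117543 -0.11982008 -3.8471384
[[ 0.69950515  0.11362308]
 [ 0.6833428  -0.12463415]
 [ 0.5314076   0.12540524]
 [ 0.5149794  -0.11331233]] 0.23880479 0.16850996
yaw -3.9152662268672698 o [0.59733208 0.00095327]
back edge top view [[-14.58883708 -65.04421594]
 [-49.70277996 -61.54498025]]
slot ends [[-28.91756773  75.11497629]
 [-29.80169332 -75.73880525]]
collar [[ 54.47401159 -59.55357453]]
scene: back edge top [[ -4.57383543 -56.02494601]
 [-42.86097215 -63.18411306]] collar [[ 58.6446635  -58.26667014]]
scene corners [[ -68.58885036 -116.55692584]
 [ -67.11442208  120.47378278]
 [  97.07925501  120.62114191]
 [  96.47841479 -115.11886008]]
vial top [[55.5118954  64.95508561]] 0.0726
90 [ 0.56057399 -0.09676491] [-22.96264072   0.89455816 -10.47963179  78.62581005   0.
  70.95262551]
-90 [ 0.56057399 -0.09676491] [ -22.96264072    0.89455816  -10.47963179   78.62581005    0.
 -109.04737449]
```

```bash
cat >> h.py <<'E'
try:
    ox,oy,th=np.load("ph.npy")
except Exception: pass
def W(x,y,z):  # photometer mm -> world m
    x/=1000;y/=1000
    return [ox+np.cos(th)*x-np.sin(th)*y, oy+np.sin(th)*x+np.cos(th)*y, z]
def loc(p):
    d=np.array(p[:2])-[ox,oy]; return np.array([np.cos(th)*d[0]+np.sin(th)*d[1],-np.sin(th)*d[0]+np.cos(th)*d[1]])*1000
ORI=[180,0,np.degrees(th)+90]
def fy(ob): f=ob['ft_force']; return -np.sin(th)*f[0]+np.cos(th)*f[1]
E
python3 - <<'E'
from h import *
robot.set_gripper(0)
robot.move_pose(W(-30,-90,.30),ORI)
robot.line_to(W(-30,-90,.20),vel=.15)
print(robot.line_to(W(-30,-90,.085+.008+.0726),vel=.08,guard=5))
robot.pause(.2)
o=robot.observe();print(o['time'],o['tool_pos'],loc(o['tool_pos']),o['ft_force'],fy(o),o['gripper_width'],o['tcp_rot'])
for n in("scene","top"): cv2.imwrite(f"pics/{n}1.png",cv2.resize(robot.grab_frame(n)[145:295,170:390],None,fx=3.6,fy=3.6))
E
```

```text
False
5.2667 [ 0.56155358 -0.08691099  0.16617127] [-29.69553255 -90.10219062] [-0.00341732 -0.00774196 -0.12851891] -0.007957226494571281 0.00011333876839107691 [1.79950590e+02 1.58926940e-02 8.60840095e+01]
```

View pics/scene1.png

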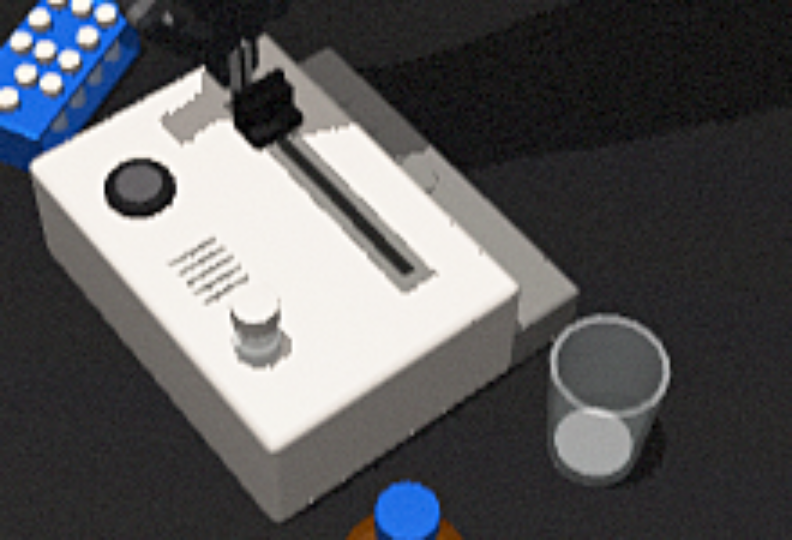

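View pics/top1.png

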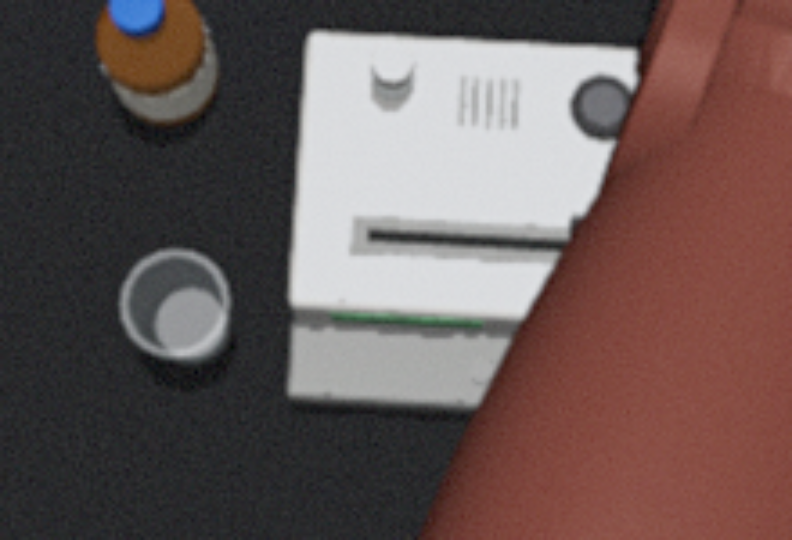

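Scene view: the closed fingers (240,70) stand just behind the lever (265,110), with nothing else near them. In the top view the arm hides the lever. I'll push in 1 mm steps and log the force.

```bash
cat >> h.py <<'E'
def push(y,cap,step=1.0,vel=.02):
    pk=0;log=[];z=.085+.008+.0726
    while y<cap:
        y+=step; robot.line_to(W(-30,y,z),vel=vel)
        o=robot.observe(); f=-fy(o); log.append((round(y,1),round(float(loc(o['tool_pos'])[1]),1),round(float(f),1),round(float(o['time']),2)))
        pk=max(pk,f)
        if pk>3.5 and f<1.0: break
    return y,log
E
python3 - <<'E'
from h import *
y,l=push(-90,-38)
print(y,*l,sep="\n")
robot.pause(.3); o=robot.observe(); print(fy(o),loc(o['tool_pos']))
cv2.imwrite("pics/scene2.png",cv2.resize(robot.grab_frame("scene")[145:295,170:390],None,fx=3.6,fy=3.6))
E
```

```text
-58.0
(-89.0, -88.9, -0.3, 5.62)
(-88.0, -87.9, 0.7, 5.87)
(-87.0, -86.9, 0.1, 6.12)
(-86.0, -86.0, 0.2, 6.37)
(-85.0, -84.9, 1.1, 6.62)
(-84.0, -83.9, -0.8, 6.87)
(-83.0, -83.0, -0.6, 7.12)
(-82.0, -81.9, 0.4, 7.37)
(-81.0, -81.0, 0.3, 7.62)
(-80.0, -79.9, 0.2, 7.87)
(-79.0, -78.9, -0.1, 8.12)
(-78.0, -77.9, 1.2, 8.37)
(-77.0, -77.0, 0.1, 8.62)
(-76.0, -76.0, 0.6, 8.87)
(-75.0, -74.9, -0.1, 9.12)
(-74.0, -73.9, 0.9, 9.37)
(-73.0, -72.9, 0.1, 9.62)
(-72.0, -71.9, -0.3, 9.87)
(-71.0, -70.9, -0.3, 10.12)
(-70.0, -69.9, 0.1, 10.37)
(-69.0, -68.9, -0.7, 10.62)
(-68.0, -67.9, -0.1, 10.87)
(-67.0, -66.9, 0.1, 11.12)
(-66.0, -65.9, 0.2, 11.37)
(-65.0, -64.9, 0.1, 11.62)
(-64.0, -64.2, 3.5, 11.87)
(-63.0, -63.6, 5.7, 12.12)
(-62.0, -62.6, 5.7, 12.37)
(-61.0, -61.3, 4.2, 12.62)
(-60.0, -59.9, 3.3, 12.87)
(-59.0, -58.8, 2.9, 13.12)
(-58.0, -57.7, 1.0, 13.37)
-0.6480644680414027 [-30.01617519 -57.86309801]
```

View pics/scene2.png

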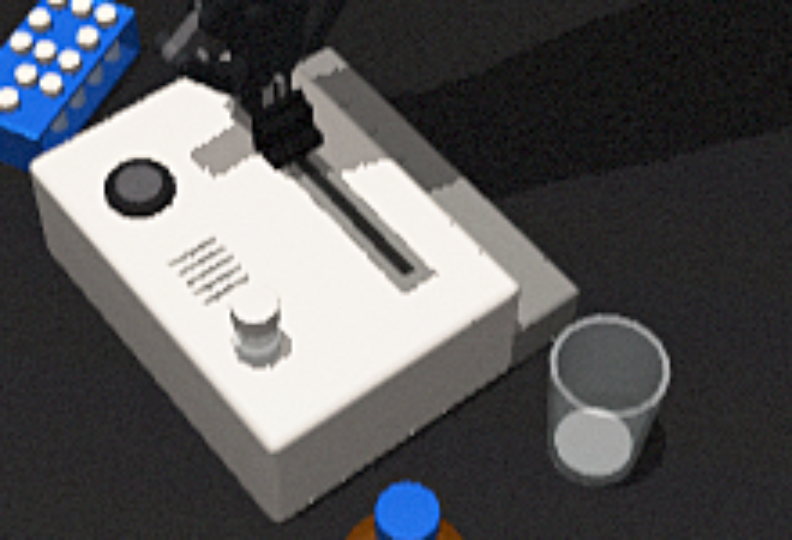

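Run:
```python
from h import *
f=[]
for i in range(8): robot.pause(.03); f.append(-fy(robot.observe()))
print(np.round(f,2),np.mean(f))
# lever front-bottom low corner, scene crop px
for p in([[262,147],[302,118]],[[287,168],[321,138]]):
    c=cast("scene",np.array(p)/3.6+[170,145],.091); print([loc(q) for q in c])
```

```text
[0.45 0.51 1.11 0.78 1.33 0.65 1.31 1.65] 0.9747887917958156
[array([-12.58695183, -39.9697863 ]), array([-43.50113162, -43.44385258])]
[array([-14.75431127, -18.97687934]), array([-43.15002846, -24.82738941])]
```

```bash
cat >> h.py <<'E'
def push2(y,cap,step=1.0,stop=None):
    z=.085+.008+.0726; pk=0
    while y<cap-1e-6:
        y+=step; robot.line_to(W(-30,y,z),vel=.02)
        F=[]
        for i in range(6): robot.pause(.02); F.append(-fy(robot.observe()))
        f=np.mean(F); pk=max(pk,f)
        print(round(y,2),round(float(f),2))
        if stop and pk>3.5 and f<stop: break
    o=robot.observe();print('t',o['time'],loc(o['tool_pos'])); return y
def snap(k): cv2.imwrite(f"pics/scene{k}.png",cv2.resize(robot.grab_frame("scene")[145:295,170:390],None,fx=3.6,fy=3.6))
E
python3 - <<'E'
from h import *
push2(-58,-52); snap(3)
E
```

```text
-57.0 1.35
-56.0 0.58
-55.0 -0.12
-54.0 -0.07
-53.0 -0.07
-52.0 0.19
t 16.0833 [-29.9956649  -51.99877654]
```

View pics/scene3.png

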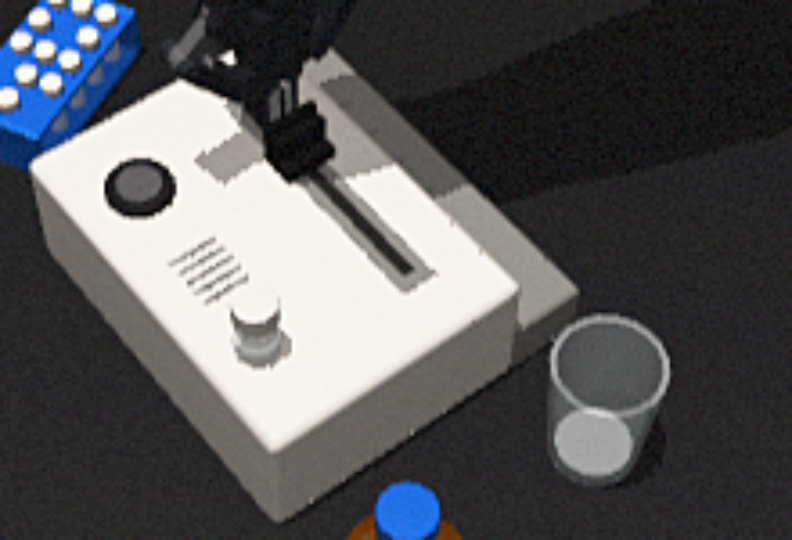

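The lever is now at (300,140) with a small gap behind it, and the force fell to zero after −56. That is click 1. I expect contact again near −46.5 and the next crest near −37.5.

Run:
```python
from h import *
push2(-52,-34,stop=0.4); snap(4)
```

```text
-51.0 0.11
-50.0 0.2
-49.0 0.22
-48.0 0.2
-47.0 0.27
-46.0 2.83
-45.0 5.51
-44.0 5.39
-43.0 4.44
-42.0 2.8
-41.0 1.78
-40.0 1.42
-39.0 0.81
-38.0 0.14
t 21.0333 [-30.07684494 -37.87390225]
```

View pics/scene4.png

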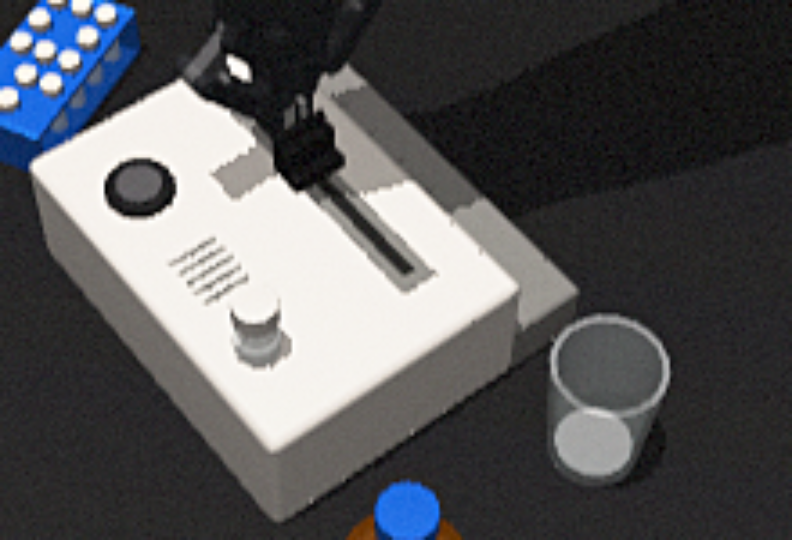

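The lever is at (308,150) with the finger still close behind it, so it is just at the second crest and may not have snapped. I'll keep pushing to −34.

Run:
```python
from h import *
push2(-38,-34); snap(5)
```

```text
-37.0 0.3
-36.0 -0.04
-35.0 -0.16
-34.0 -0.23
t 22.4833 [-30.00646647 -33.96974219]
```

View pics/scene5.png

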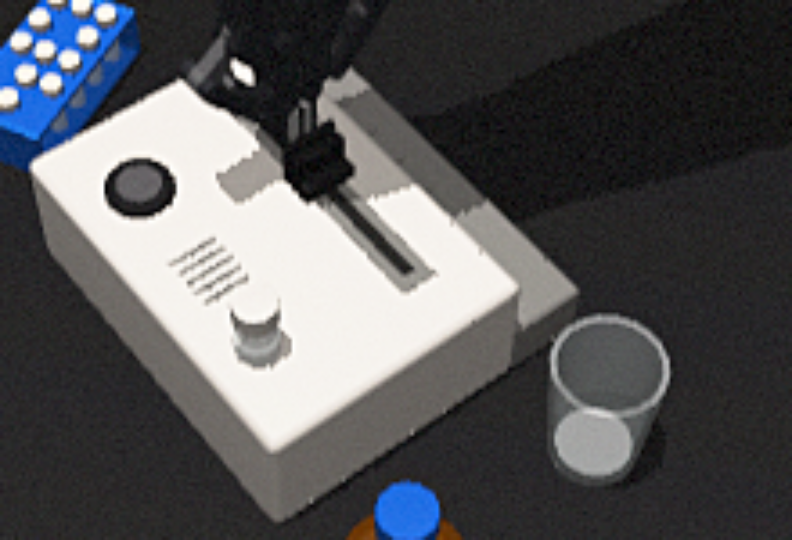

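The lever jumped ahead to (320,162), so click 2 is done. For the third I expect contact at about −28 and the crest at about −19.5, and I'll cap the push at −16.

Run:
```python
from h import *
push2(-34,-16.5); snap(6)
```

```text
-33.0 -0.06
-32.0 -0.28
-31.0 0.02
-30.0 -0.08
-29.0 0.01
-28.0 2.5
-27.0 5.58
-26.0 5.22
-25.0 4.57
-24.0 3.0
-23.0 2.05
-22.0 1.38
-21.0 0.84
-20.0 0.1
-19.0 0.25
-18.0 0.05
-17.0 -0.07
-16.0 -0.18
t 28.8333 [-30.00745923 -15.98304436]
```

View pics/scene6.png

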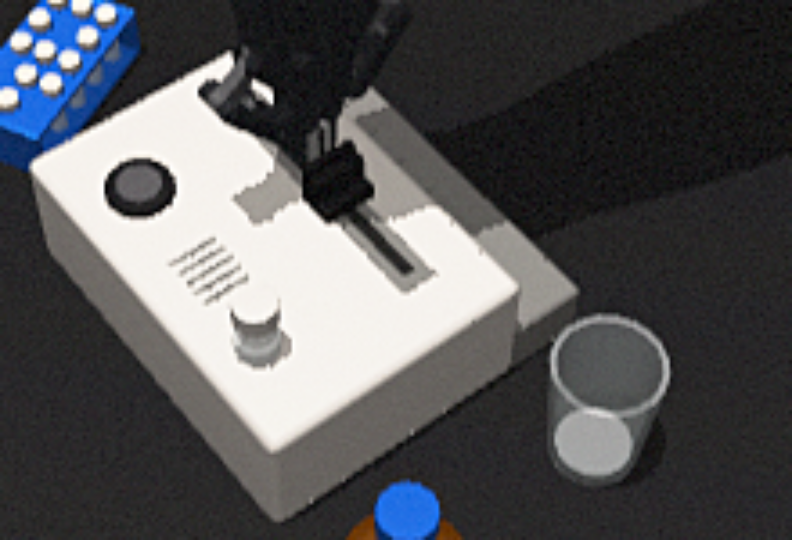

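The lever is at (340,180), one more full stop along and clear of the finger, which makes click 3. I'll back the finger off, lift it, and check.

Run:
```python
from h import *
robot.line_to(W(-30,-32,.1656),vel=.05)
robot.line_to(W(-30,-32,.30),vel=.12)
robot.move_pose(W(-30,-200,.32),ORI); robot.pause(.3)
snap(7); cv2.imwrite("pics/top7.png",robot.grab_frame("top"))
print(robot.observe()['time'])
a=cv2.imread("pics/scene0.png").astype(int); b=robot.grab_frame("scene").astype(int)
```

```text
31.7333
```

View pics/scene7.png

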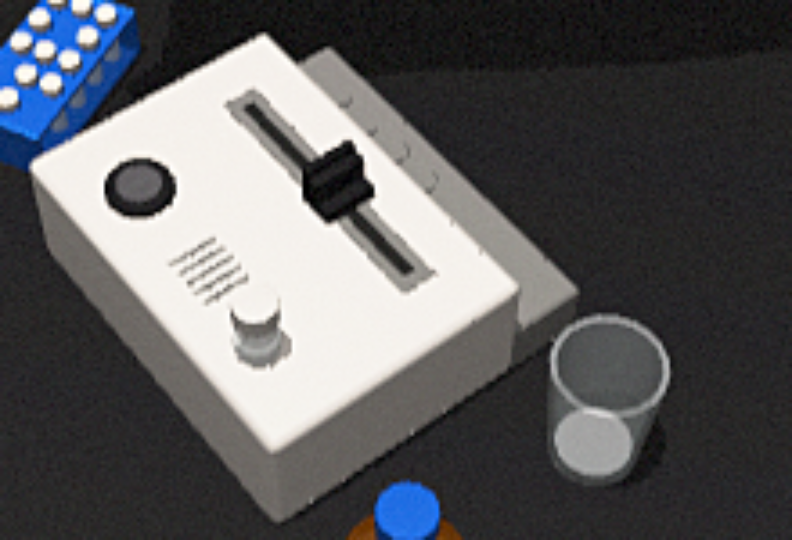

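View pics/top7.png

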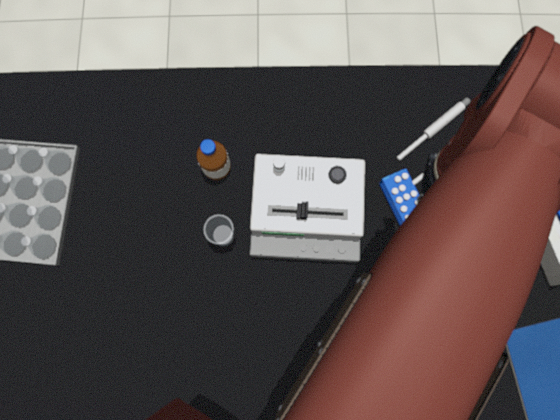

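The lever sits at (340,180) in the scene view and (302,211) in the top view. It has travelled about 33 px × 2.05 mm ≈ 67 mm from a start near 13 mm, so it stands at about 80 mm, inside the 73–89 mm window for stop 3. The loose items look unmoved.

```bash
python3 -c "
from plant import robot
print(robot.job_done())"
```

```text
the job is handed in; nothing more can be done
None
```

I pushed the lever from behind with the closed fingertips, counted three clicks, backed off clear of everything, and handed the job in at about 32 s. No verdict is reported, so the result rests on the checks below.

**Clicks:** in each of the three climbs the force rose to about 5.5 N, faded to zero, and the lever then left the fingertip. The climbs started 18 mm apart, as expected.

**Final position:** the cameras put the lever at about 80 mm of travel, inside the 73–89 mm range for the third stop. That figure is a rough pixel estimate. The even spacing of the clicks is the stronger evidence.

**Loose items:** by eye, the vial, rack, beaker and bottle look unmoved in the last pictures. The arm partly hid the rack in the top view, but the scene view showed the visible part of it in the same place. I did not measure any of them.

**Disagreements:**
- My first click detector stopped about 2 mm early, before the first crest. The scene picture and averaged force readings showed it, so I continued in 1 mm steps.
- The second push also stopped about 1 mm before its snap and was finished the same way.
- Corners read by hand in the scene view differed by up to 8 mm from the fitted case pose. I relied on the top-view fit, which matched the case's known size to about 1.5 mm.

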